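# Clamp a mat strip on its slip board in the mat cutter

### The arm

A 6-joint arm with a two-finger parallel gripper is mounted at the origin on the work surface. World frame = base frame: x ahead of the robot, y to its left, z up, the work surface at z = 0. Lengths are in m, angles in rad, forces in N, time in s.
With the tool pointing down it reaches from about 0.325 to 0.9 m from the base axis. Payload 6.1 kg.
Tool frame: the origin (TCP) lies midway between the tips of the shut fingers; the grasp point (between the pads) lies behind it (pinch_z is the z of the grasp point in the tool frame, in m); z points along the fingers, y is the line along which they close (so a half turn about z gives the same grasp; the last joint's range is limited). The gripper opens to 85 mm and grips with 20 to 120 N. Pads are 22 mm wide; open, the fingers measure 114 mm over their backs; the gripper's body (76 mm by 85 mm) begins 54 mm behind the grasp point. The pads swing forward as they close: fully open they stand 13 mm farther back than shut.
Start: joints at [-1.232, 0.22, 1.526, -0, 1.395, -0.126], TCP at [0.28, -0.559, 0.231] pointing down, gripper open.
Joint ranges: [-2.98, 2.98], [-0.91, 2.08], [0.09, 2.57], [-1.24, 4.39], [0.2, 2.65], [-2.68, 2.68]. Speed limits (rad/s): [2.57, 2.57, 3.01, 3.14, 3.14, 3.14].

### API

Orientations are given as a rotation vector (axis times angle).
In Python, from rig import * gives the robot as it stands.
- The arm moves only by the tool apply_moves, never from a script. Its argument "series" is one flat list of numbers, 7 for each row, row after row: the shift along the tool's x, y, z in mm, then the turn, a rotation vector about the tool's x, y, z in rad, then the closure in counts, from 0 (fully open) to 255 (shut). In form: [dx, dy, dz, wx, wy, wz, hand, dx, dy, dz, wx, wy, wz, hand, ...]. A call has 1 to 20 rows; each row is the pose to reach, as a shift and turn from the pose commanded when the call began, along the tool's axes at that moment; what a row does not reach only later rows make up. A row lasts 1/8 s, in which the tool goes at most 62.5 mm and 10.7 degrees, less where a joint would pass 70% of its speed; a pose out of reach is approached as far as the arm can. A call with a gripper value outside its range is refused whole. The fingers move at their own pace and stop on an object; "squeeze" is the grip in N (left out, the last holds). Time passes only in rows, so rows that repeat a pose let the fingers close. It gives the time, the measured TCP pose, the force, the opening and the grip force at its end, in the units of the state.
- get_obs(): the state, without advancing time (a new reading comes with each control period).
- read_camera(name): name is "scene" or "top"; returns a dict with "img" (384x512x3 uint8, red, green, blue), "range_z" (384x512 float32, m along the optical axis (not along the pixel's ray), 0 where there is no reading), "fx", "fy", "cx", "cy" (pixels), "extrinsics" (4x4, takes a point from world to camera coordinates). Camera axes: x right, y down, z forward; pixel columns grow to the right and rows downward; lengths in m; the calibration is good to about 2 mm. A picture is of the moment at which its call begins.
- job_done(): hands the job in; it is judged then, once.
The state is a dict: "t": time; "joint_positions": joint angles; "qd": joint speeds; "tau": joint torques, N m; "tcp_pos": TCP position; "orientation": TCP orientation; "ft_force": force on the tool from outside, world axes, zero at the start; "ft_torque": the same for the moment, N m; "gripper_width": finger opening in m; "finger_force": force on a finger pad.
Only numpy, scipy, OpenCV 4.12 (cv2) and the standard library are available. Lean on these libraries where they do the work, as an engineer would, in place of code of your own. Each camera call takes 0.05 s, during which the arm holds its last target. There are 200 camera calls.

### The job

Set up the mat cutter for a cut: lay the brown slip board flat on the bed under the raised rail, along the blue line with one end up against the silver mat guide, then lay the white mat strip squarely on top of it, also along the blue line and up against the guide, and let go of it. Then press the red grip at the rail's free end down until the rail lies on the mat and finish while still holding it there with a steady push of about 15 N: do not let go, the rail springs up when released. Leave the other things on the desk where they are.

Things in the scene. Friction and masses are not known exactly. Their poses are not given: they have to be found in the camera images.
- cutter: The mat cutter, fixed: white board 540 mm (x) x 260 mm (y), its bed 24 mm above the table; origin under its centre. x runs along its hinged rail towards the hinge, y to the open loading side. A silver mat guide (straight stop bar, 460 mm long, 14 mm high above the bed) is screwed along the other side: its face lies at y = -85 mm. A blue line 4 mm wide crosses the bed at x = -20 mm.
- bed_line (a point): The point on the bed where the blue line meets the guide's face. x: along guide and rail, towards the hinge. y: along the blue line, away from the guide, under the rail (which covers y = 26 to 84 mm) and out to the open loading side (the white board ends at y = 215 mm). z: up. The rail's hinge pin, parallel to y, is centred at x = 255, y = 55, z = 21 mm from here.
- rail: Silver rail, 58 mm wide, 18 mm thick, hinged at its far end, reaching 430 mm from the hinge pin towards the robot; origin in its middle under the grip pad, 400 mm from the pin; x along it towards the pin, z out of its top. Its springs hold it up, 0.22 rad from level (rubber underside, rail_strip, 68 mm above the bed at the blue line). Level, it lies flat on two 6 mm boards.
- grip_top (a point): Centre of the top of the red ribbed grip pad (red_grip) on the rail's free end, 60 mm (along the rail) x 52 mm, 14 mm thick; 23 mm above body rail's origin, axes as rail's. Height over the bed: raised 131 mm, level 44 mm, at the stop with no boards 28 mm. Push: 1 N starts it, 5 N holds it level; on two boards it stops hard there; let go, it springs up.
- slip: Slip board: brown rigid strip, 60 mm wide (its x) x 200 mm long (its y) x 6 mm thick, about 45 g, lying flat on the table; origin at the centre of its underside. Both ends and both faces are alike.
- mat: Mat strip: white rigid strip with two thin grey pencil lines across its top, 54 mm wide (its x) x 190 mm long (its y) x 6 mm thick, about 35 g, lying flat on the table; origin at the centre of its underside. Both ends are alike.
- paint_tube: Bystander: aluminium paint tube with an orange band, 95 mm long, 25 mm thick, lying on its side; origin on the table under its middle
- green_marker: Bystander: green marker with a black cap, 140 mm long, 13 mm thick, lying; origin on the table under its middle
- blue_marker: Bystander: blue marker with a black cap, 140 mm long, 13 mm thick, lying; origin on the table under its middle
- tape_roll: Bystander: yellow roll of masking tape lying flat, 90 mm outside diameter, 24 mm high; origin at the centre of its underside
- medium_jar: Bystander: closed jar standing upright, 64 mm diameter, 85 mm high; origin at the centre of its underside
- eraser: Bystander: white eraser in a blue sleeve, 45 x 22 x 13 mm; origin at the centre of its underside
Not all that is in view belongs to the job. Of the things like the mat, leave any that is yellow; of the rest the smaller one is meant.

How it is judged:
On the way, in this order (a step that is already met when the one before it is completed fails the run):
1. the slip board lies flat on the bed along the blue line, its end up against the guide, let go, the rail still up (x of slip in the frame of bed_line between -0.02 and 0.02 m and y of slip in the frame of bed_line between 0.095 and 0.107 m and z of slip in the frame of bed_line between -0.003 and 0.003 m and angle between slip's own z axis and vertical below 0.05 rad and angle between the y axis of slip and the y axis of bed_line, either way round below 0.08 rad and contact force between the fingers and slip below 0.1 N and linear speed of slip below 0.02 m/s and z of grip_top in the frame of bed_line above 0.11 m), for 0.2 s.
2. the mat strip lies flat on the slip board along the blue line, its end up against the guide, let go, the rail still up (x of mat in the frame of bed_line between -0.02 and 0.02 m and y of mat in the frame of bed_line between 0.09 and 0.102 m and z of mat in the frame of bed_line between 0.003 and 0.009 m and angle between each of mat, slip's own z axis and vertical below 0.05 rad and angle between the y axis of each of mat, slip and the y axis of bed_line, either way round below 0.08 rad and x of slip in the frame of bed_line between -0.02 and 0.02 m and y of slip in the frame of bed_line between 0.095 and 0.107 m and z of slip in the frame of bed_line between -0.003 and 0.003 m and contact force between the fingers and mat below 0.1 N and linear speed of mat below 0.02 m/s and z of grip_top in the frame of bed_line above 0.11 m), for 0.2 s.
3. the rail is pressed down onto the mat by the red grip (contact force between the fingers and red_grip between 8 and 25 N and contact force between rail_strip and mat above 4 N and z of grip_top in the frame of bed_line between 0.039 and 0.049 m), for 0.2 s.
At the end, for the whole second after the job is handed in: Slip on the bed, mat on the slip, both flat, within 20 mm of the blue line, square within 0.08 rad, ends within 7 mm of the guide; rail on the mat (grip top 44 +- 5 mm over the bed), clamping it with over 4 N, held by fingers pressing the red grip with 8 to 25 N; fingers off both boards (all of step 3 and x of slip in the frame of bed_line between -0.02 and 0.02 m and y of slip in the frame of bed_line between 0.095 and 0.107 m and z of slip in the frame of bed_line between -0.003 and 0.003 m and angle between each of slip, mat's own z axis and vertical below 0.05 rad and angle between the y axis of each of slip, mat and the y axis of bed_line, either way round below 0.08 rad and x of mat in the frame of bed_line between -0.02 and 0.02 m and y of mat in the frame of bed_line between 0.09 and 0.102 m and z of mat in the frame of bed_line between 0.003 and 0.009 m and contact force between the fingers and mat below 0.1 N and contact force between the fingers and slip below 0.1 N); the arm keeps its last pose, push and grip.
It fails at once if the grip is forced with more than 40 N (contact force between the fingers and red_grip above 40 N).
It fails at once if another thing on the desk is shoved or knocked over (distance of any of paint_tube, green_marker, blue_marker, tape_roll, medium_jar, eraser from where it was at the start of the episode above 0.03 m or angle between any of paint_tube, green_marker, blue_marker, tape_roll, medium_jar, eraser's own z axis and vertical above 0.4 rad).
It also fails if it takes over 72 s, if anything falls off the work surface, if the arm or the gripper's body presses on something with over 40 N, if the wrist force passes 120 N, or if a joint passes its speed limit or range.

## Working session

There is one attempt and no reset: what is moved stays moved. The work goes in short steps, Python scripts to look and compute and a tool call to move; the robot and the scene stay as the last step left them, time stands still between calls to the robot, and variables do not carry over. Pictures are saved under pics/ and viewed, at most 12 in all, crops included, and the job is handed in when it is done.

Besides the shell and the picture viewer there is one more tool, called after "Call:" as name(argument=value, ...) on one line, values as JSON. apply_moves: Moves the arm, as the interface text tells. Its arguments: {"type":"object","properties":{"series":{"type":"array"},"squeeze":{"type":"number"}},"required":["series"]}

```bash
ls; mkdir -p pics; python3 - <<'E'
from rig import *
import cv2,numpy as np
o=get_obs();print(o)
for n in("scene","top"):
    c=read_camera(n);np.savez(f"pics/{n}0.npz",**c);cv2.imwrite(f"pics/{n}0.png",cv2.cvtColor(c["img"],cv2.COLOR_RGB2BGR));print(n,c["fx"],c["cx"],c["cy"],np.round(c["extrinsics"],3).tolist())
a=[cv2.imread(f"pics/{n}0.png") for n in("scene","top")]
E
```

```text
pics
{'t': 0.0, 'joint_positions': array([-1.23210899e+00,  2.21240662e-01,  1.52762722e+00,  1.73629296e-05,
        1.39469126e+00, -1.26092508e-01]), 'qd': array([-2.91741856e-03,  4.97755788e-05, -1.47822068e-03,  7.27503803e-04,
       -1.26631241e-03,  3.96301500e-05]), 'tau': array([ 2.68993739e-03, -4.96898174e+01, -3.89394987e+01, -9.56886743e-05,
        1.09804678e-02, -3.95250041e-06]), 'tcp_pos': array([ 0.27994294, -0.55811746,  0.23018171]), 'orientation': array([-3.05523927e+00, -7.23065477e-01,  3.00845799e-04]), 'ft_force': array([0.3064873 , 0.25957141, 0.95027444]), 'ft_torque': array([ 0.00117409,  0.00689584, -0.00411658]), 'finger_force': 0.0, 'gripper_width': 0.08525563664010169}
scene 408.084825477862 259.9918942478925 188.2482970289933 [[-0.73, 0.683, 0.011, 0.342], [0.364, 0.403, -0.84, -0.078], [-0.579, -0.609, -0.543, 1.519], [0.0, 0.0, 0.0, 1.0]]
top 455.332196016686 256.6559328895945 190.86626990099646 [[-0.028, -0.999, -0.032, 0.026], [-0.98, 0.034, -0.195, 0.484], [0.196, 0.026, -0.98, 1.448], [0.0, 0.0, 0.0, 1.0]]
```

View pics/top0.png

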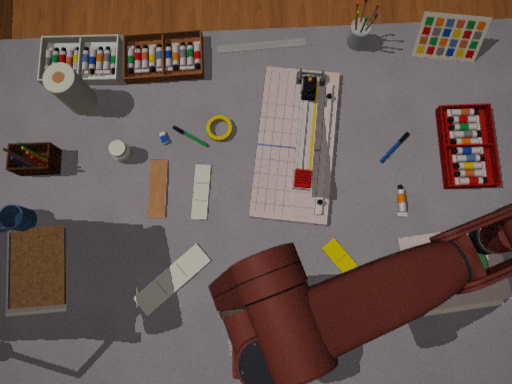

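View pics/scene0.png

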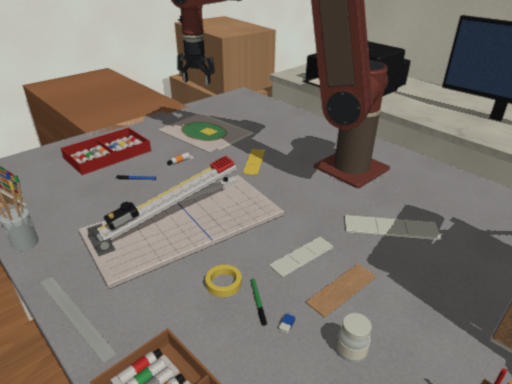

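Top view: the brown slip is at (158,188). White strips are at (201,192) (small) and (172,280) (bigger), and there is a yellow one at (341,256). I choose the small white one at (201,192). The cutter is centred near (295,145), its blue line at (275,146), the red grip at (303,178), and the guide on the right side.

```bash
cat > h.py <<'E'
import numpy as np,cv2
def ray(c,uv,z):
    E=np.asarray(c["extrinsics"],float);R=E[:3,:3];t=E[:3,3];o=-R.T@t
    uv=np.atleast_2d(uv).astype(float)
    d=np.c_[(uv[:,0]-c["cx"])/c["fx"],(uv[:,1]-c["cy"])/c["fy"],np.ones(len(uv))]@R
    return o+d*((z-o[2])/d[:,2])[:,None]
def big(m,roi):
    x0,y0,x1,y1=roi;k=np.zeros_like(m,np.uint8);k[y0:y1,x0:x1]=m[y0:y1,x0:x1].astype(np.uint8)
    cs,_=cv2.findContours(k,cv2.RETR_EXTERNAL,cv2.CHAIN_APPROX_NONE)
    return max(cs,key=cv2.contourArea)[:,0,:]
def rect(c,cont,z):
    p=ray(c,cont,z)[:,:2]
    (x,y),(w,h),a=cv2.minAreaRect((p*1000).astype(np.float32))
    if w>h: L,W,an=w,h,a
    else: L,W,an=h,w,a+90
    an=(an+90)%180-90
    return round(x,1),round(y,1),round(L,1),round(W,1),round(an,2)
E
python3 - <<'E'
import sys;sys.path.insert(0,'.')
from h import *
c=dict(np.load("pics/top0.npz"));I=c["img"];H=cv2.cvtColor(I,cv2.COLOR_RGB2HSV);h,s,v=[H[...,i].astype(int) for i in range(3)]
print("slip",rect(c,big((h<22)&(s>70)&(v>70),(140,150,175,225)),.006))
r=I.astype(int)
wm=(r.min(2)>140)
for roi in((183,155,217,225),(130,235,215,320)): print("white",rect(c,big(wm,roi),.006))
cb=big((v>150)&(s<60),(240,60,345,230));rr=rect(c,cb,.024);print("board",rr)
bl=(h>95)&(h<130)&(s>60);k=np.zeros_like(bl);k[135:160,250:300]=bl[135:160,250:300]
ys,xs=np.nonzero(k);p=ray(c,np.c_[xs,ys],.024)[:,:2]*1000;f=cv2.fitLine(p.astype(np.float32),cv2.DIST_L2,0,.01,.01).ravel();print("blue",len(p),f,np.degrees(np.arctan2(f[1],f[0])),p[p[:,1].argsort()][[0,-1]])
rg=big(((h<6)|(h>174))&(s>150),(285,160,320,195));print("grip",rect(c,rg,.155),rg.mean(0))
D=c["range_z"];print([ (u,float(D[w,u])) for u,w in((303,178),(158,188),(201,192),(260,190))])
E0=c["extrinsics"]
for n,(u,w) in dict(grip=(303,178),slip=(158,188),mat=(201,192),bed=(260,190),eraser=(164,138),jar=(119,148),green=(191,136),tape=(219,117)).items():
    d=float(D[w,u]);pc=np.array([(u-c["cx"])/c["fx"]*d,(w-c["cy"])/c["fy"]*d,d]);print(n,np.round(E0[:3,:3].T@(pc-E0[:3,3]),4))
print("guide/right edge pts",[np.round(ray(c,[[u,w]],.024)[0,:2],3) for u,w in((341,72),(310,222),(266,67),(250,216))])
cv2.imwrite("pics/crop.png",cv2.resize(cv2.cvtColor(I[50:230,140:345],cv2.COLOR_RGB2BGR),None,fx=3,fy=3,interpolation=cv2.INTER_CUBIC)[:600])
E
```

```text
slip (514.3, 348.7, 198.4, 61.8, -1.93)
white (500.0, 202.9, 188.8, 52.5, -4.9)
white (247.5, 254.8, 153.1, 75.2, -50.36)
board (655.3, -124.0, 536.7, 256.9, -8.12)
blue 24 [ 1.4139962e-01  9.8995262e-01  6.4493164e+02 -5.4599415e+01] 81.87115 [[ 637.43022362 -112.94973751]
 [ 652.38392955    2.17646609]]
grip (498.4, -133.1, 54.8, 50.1, -8.07) [302.31147541 178.21311475]
[(303, 1.391215443611145), (158, 1.5536160469055176), (201, 1.5438095331192017), (260, 1.5239876508712769)]
grip [ 0.499  -0.1349  0.1538]
slip [0.5151 0.3481 0.0042]
mat [0.4958 0.2006 0.0064]
bed [4.929e-01 1.000e-04 2.070e-02]
eraser [0.6893 0.3273 0.0143]
jar [0.6374 0.4599 0.0838]
green [0.6918 0.2327 0.0178]
tape [0.7536 0.134  0.0269]
guide/right edge pts [array([ 0.904, -0.296]), array([ 0.38 , -0.161]), array([ 0.934, -0.034]), array([0.406, 0.036])]
```

View pics/crop.png

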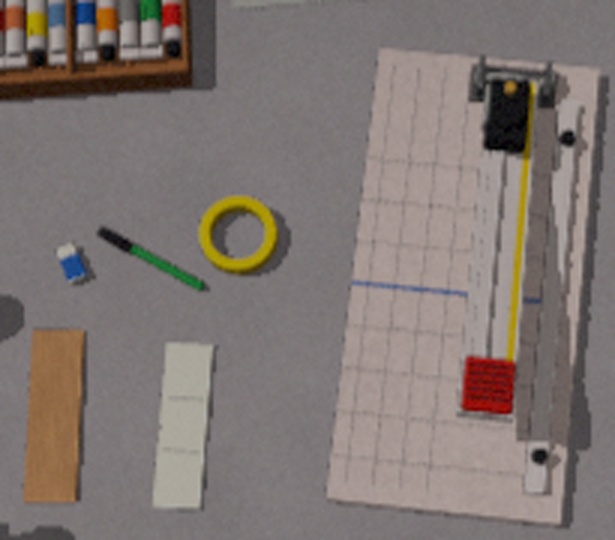

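The crop shows the two pencil lines on the small white strip at (201,192), so that choice is right. The measured sizes match (slip 198x62, mat 189x53, board 537x257). Cutter yaw is -8.1°. The blue line and the grip agree with the board pose.

```bash
cat >> h.py <<'E'
from scipy.spatial.transform import Rotation as Ro
A=np.radians(-8.12);ex=np.array([np.cos(A),np.sin(A)]);ey=np.array([-np.sin(A),np.cos(A)]);B0=np.array([655.3,-124.0])-20*ex-85*ey
def bl(x,y): return B0+x*ex+y*ey
def tobl(p): d=np.asarray(p)[:2]-B0; return np.array([d@ex,d@ey])
def go(o,xy,z,yawdeg):
    "shift mm and turn in tool axes from pose in o to world xy,z (mm), tool down with tool-x at yaw"
    R=Ro.from_rotvec(o["orientation"]).as_matrix();y=np.radians(yawdeg)
    G=np.array([[np.cos(y),np.sin(y),0],[np.sin(y),-np.cos(y),0],[0,0,-1]])
    return np.round(R.T@(np.array([xy[0],xy[1],z])-1000*o["tcp_pos"]),1),np.round(Ro.from_matrix(R.T@G).as_rotvec(),3)
E
python3 - <<'E'
from rig import *
import rig;print([n for n in dir(rig) if not n.startswith('_')], rig.__dict__.get("pinch_z"))
from h import *
o=get_obs()
print(B0);print(go(o,(574.3,346.7),250,-1.93));print(go(o,(574.3,346.7),40,-1.93));print(go(o,(574.3,346.7),-3,-1.93))
E
```

```text
['PlanningError', 'get_obs', 'job_done', 'pinch_z', 'read_camera'] -0.0187
[ 623.49453315 -205.32288902]
(array([ 668.7, -677. ,  -18.4]), array([-0.002,  0.   ,  0.498]))
(array([ 668.7, -676.6,  191.6]), array([-0.002,  0.   ,  0.498]))
(array([ 668.6, -676.6,  234.6]), array([-0.002,  0.   ,  0.498]))
```

Call:
apply_moves(series=[669,-677,-18,0,0,0.498,0,669,-677,-18,0,0,0.498,0,669,-677,-18,0,0,0.498,0,669,-677,-18,0,0,0.498,0,669,-677,-18,0,0,0.498,0,669,-677,-18,0,0,0.498,0,669,-677,-18,0,0,0.498,0,669,-677,-18,0,0,0.498,0,669,-677,-18,0,0,0.498,0,669,-677,-18,0,0,0.498,0,669,-677,-18,0,0,0.498,0,669,-677,-18,0,0,0.498,0,669,-677,-18,0,0,0.498,0,669,-677,-18,0,0,0.498,0,669,-677,-18,0,0,0.498,0,669,-677,-18,0,0,0.498,0,669,-677,180,0,0,0.498,0,669,-677,180,0,0,0.498,0,669,-677,180,0,0,0.498,0,669,-677,180,0,0,0.498,0], squeeze=60)

```text
t: 2.6
tcp_pos: [0.5702, 0.3436, 0.0451]
orientation: [3.136, -0.053, -0.017]
ft_force: [-0.7, -0.8, -0.4]
gripper_width: 0.0856
finger_force: 0.0
```

```bash
python3 - <<'E'
from rig import *
from h import *
o=get_obs();print(o["t"],o["tcp_pos"],o["qd"].round(3))
print(go(o,(574.3,346.7),-3,-1.93))
c=read_camera("top");H=cv2.cvtColor(c["img"],cv2.COLOR_RGB2HSV)
cv2.imwrite("pics/a.png",cv2.resize(cv2.cvtColor(c["img"][90:240,90:290],cv2.COLOR_RGB2BGR),None,fx=3,fy=3))
E
```

```text
2.6 [0.57018467 0.34362766 0.04508335] [ 0.001  0.038 -0.053  0.001 -0.104 -0.   ]
(array([ 4.5, -3.5, 48. ]), array([ 0.005,  0.01 , -0.   ]))
```

View pics/a.png

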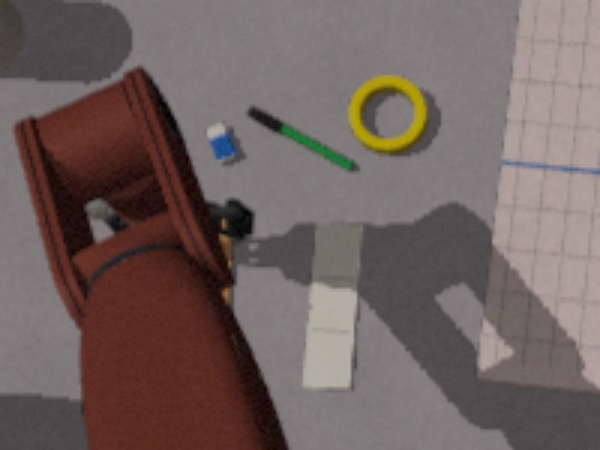

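The arm hides the slip in this view, with only its right edge showing near (228,270) of the crop. I'll let the arm settle before going down.

Call:
apply_moves(series=[0,0,0,0,0,0,0,0,0,0,0,0,0,0,0,0,0,0,0,0,0])

```text
t: 3.02
tcp_pos: [0.5763, 0.3471, 0.0541]
orientation: [-3.139, 0.052, -0.006]
ft_force: [-0.3, 0.0, -0.1]
gripper_width: 0.0858
finger_force: 0.0
```

```bash
python3 - <<'E'
from rig import *
from h import *
o=get_obs();print(o["t"],o["tcp_pos"],o["qd"].round(3))
print(go(o,(574.3,346.7),-3,-1.93))
E
```

```text
3.025 [0.5763336  0.34707536 0.05411795] [ 0.001  0.011  0.012 -0.001 -0.002  0.001]
(array([-2.2,  0.6, 57.1]), array([-0.002, -0.004,  0.   ]))
```

Call:
apply_moves(series=[-1,0,25,0,0,0,0,-1,0,45,0,0,0,0,-1,0,49,0,0,0,0,-1,0,49,0,0,0,0,-1,0,49,0,0,0,0,-1,0,49,0,0,0,0])

```text
t: 3.78
tcp_pos: [0.5744, 0.3467, 0.0032]
orientation: [-3.141, 0.052, -0.002]
ft_force: [-0.1, 0.2, 0.4]
gripper_width: 0.0854
finger_force: 0.0
```

```bash
python3 - <<'E'
from rig import *
from h import *
o=get_obs();print(o["t"],o["tcp_pos"],o["qd"].round(3),o["gripper_width"])
print(go(o,(574.3,346.7),-3,-1.93))
c=read_camera("scene");cv2.imwrite("pics/b.png",cv2.resize(cv2.cvtColor(c["img"][190:384,200:440],cv2.COLOR_RGB2BGR),None,fx=3,fy=3,interpolation=cv2.INTER_CUBIC))
E
```

```text
3.775 [0.57435917 0.34668912 0.00324834] [-0.002  0.002  0.005 -0.001  0.002 -0.   ] 0.08540177461545476
(array([-0.1, -0. ,  6.2]), array([-0.001, -0.001,  0.   ]))
```

View pics/b.png

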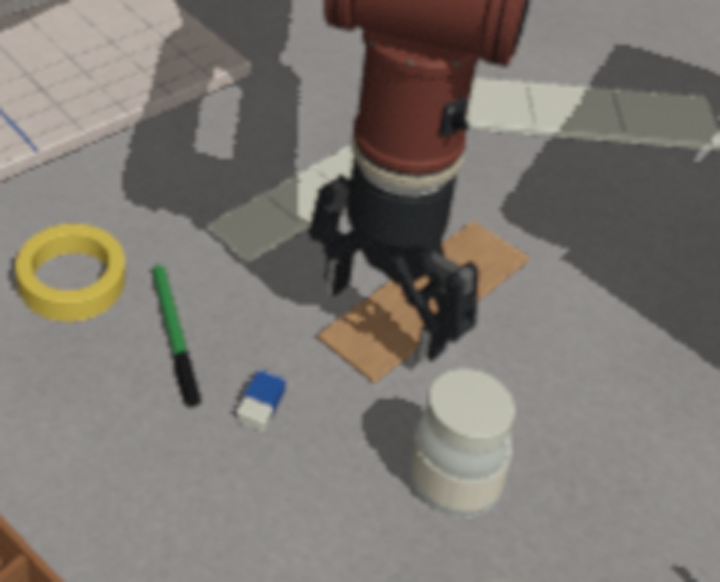

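The fingers straddle the slip (fingertips at about (335,285) and (435,345) in the crop) and are clear of the jar. Go down and close.

Call:
apply_moves(series=[0,0,5,0,0,0,0,0,0,5.5,0,0,0,60,0,0,5.5,0,0,0,120,0,0,5.5,0,0,0,200,0,0,5.5,0,0,0,200,0,0,5.5,0,0,0,200,0,0,5.5,0,0,0,200], squeeze=60)

```text
t: 4.7
tcp_pos: [0.574, 0.3465, -0.003]
orientation: [-3.141, 0.052, -0.001]
ft_force: [1.7, 1.0, 2.8]
gripper_width: 0.0574
finger_force: 64.1
```

Call:
apply_moves(series=[0,0,-20,0,0,0,200,0,0,-50,0,0,0,200,0,0,-80,0,0,0,200,0,0,-110,0,0,0,200,0,0,-110,0,0,0,200,0,0,-110,0,0,0,200])

```text
t: 5.45
tcp_pos: [0.5732, 0.3462, 0.1064]
orientation: [3.141, -0.052, -0.001]
ft_force: [-1.1, -0.6, -1.7]
gripper_width: 0.0572
finger_force: 64.0
```

```bash
python3 - <<'E'
from rig import *
from h import *
o=get_obs();print(o["t"],o["tcp_pos"],o["gripper_width"],o["finger_force"])
for y,z in((300,110),(300,50),(162,50),(162,21.5)): print(y,z,bl(0,y),go(o,bl(0,y),z,81.88))
c=read_camera("scene");cv2.imwrite("pics/c.png",cv2.resize(cv2.cvtColor(c["img"][130:330,200:440],cv2.COLOR_RGB2BGR),None,fx=3,fy=3,interpolation=cv2.INTER_CUBIC))
E
```

```text
5.45 [0.57322001 0.34616497 0.10640207] 0.05723166771057436 64.0156352519989
300 110 [665.86857519  91.66943506] (array([101. , 251.3,  -3.6]), array([-0.000e+00,  1.000e-03, -1.462e+00]))
300 50 [665.86857519  91.66943506] (array([101.1, 251.3,  56.4]), array([-0.000e+00,  1.000e-03, -1.462e+00]))
162 50 [646.37651585 -44.94703402] (array([ 86.1, 388.4,  56.5]), array([-0.000e+00,  1.000e-03, -1.462e+00]))
162 21.5 [646.37651585 -44.94703402] (array([ 86.2, 388.4,  85. ]), array([-0.000e+00,  1.000e-03, -1.462e+00]))
```

View pics/c.png

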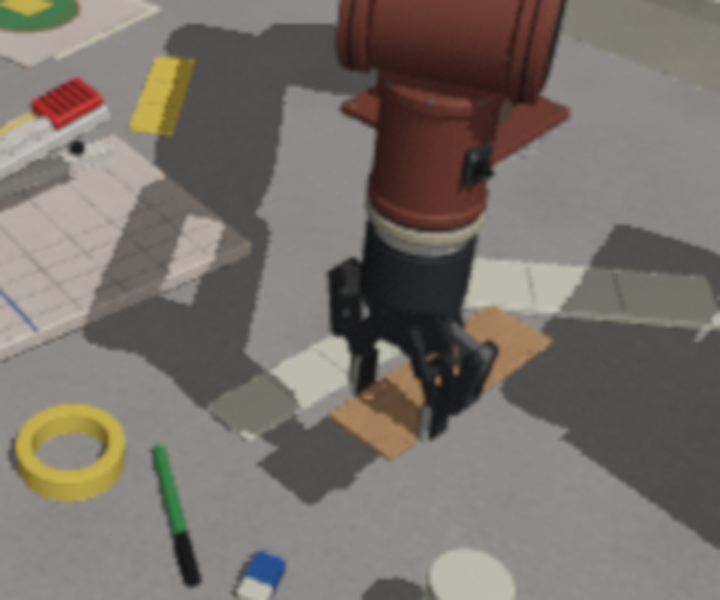

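The slip is held and roughly level (crop (440,385)). Swing it round to the loading side.

Call:
apply_moves(series=[12,30,-2,0,0,-0.18,200,25,62,-4,0,0,-0.36,200,38,94,-4,0,0,-0.54,200,50,126,-4,0,0,-0.72,200,63,158,-4,0,0,-0.9,200,76,190,-4,0,0,-1.08,200,88,220,-4,0,0,-1.26,200,101,251,-4,0,0,-1.4,200,101,251,-4,0,0,-1.462,200,101,251,-4,0,0,-1.462,200,101,251,30,0,0,-1.462,200,101,251,55,0,0,-1.462,200,101,251,55,0,0,-1.462,200,101,251,55,0,0,-1.462,200,101,251,55,0,0,-1.462,200])

```text
t: 7.38
tcp_pos: [0.6675, 0.0924, 0.0535]
orientation: [2.372, 2.057, 0.003]
ft_force: [-0.6, 0.9, -0.1]
gripper_width: 0.0575
finger_force: 64.1
```

```bash
cat >> h.py <<'E'
def strip(c,kind,roi,z):
    "rect in world of brown/white thing and in bed_line frame"
    H=cv2.cvtColor(c["img"],cv2.COLOR_RGB2HSV).astype(int);m=(H[...,0]>8)&(H[...,0]<22)&(H[...,1]>85)
    ct=big(m,roi);p=ray(c,ct,z)[:,:2]*1000
    q=np.array([tobl(a) for a in p]);return q,ct
E
python3 - <<'E'
from rig import *
from h import *
o=get_obs();print(o["t"],o["tcp_pos"],o["gripper_width"],o["finger_force"])
for y,z in((162,45),(162,21.5)): print(y,z,go(o,bl(0,y),z,81.88))
for n in("top","scene"):
    c=read_camera(n);np.savez(f"pics/{n}1.npz",**c)
    cv2.imwrite(f"pics/{n}1.png",cv2.cvtColor(c["img"],cv2.COLOR_RGB2BGR))
c=dict(np.load("pics/top1.npz"));s=dict(np.load("pics/scene1.npz"))
a=cv2.resize(cv2.imread("pics/top1.png")[60:230,180:350],(400,400));b=cv2.resize(cv2.imread("pics/scene1.png")[130:300,190:360],(400,400))
cv2.imwrite("pics/d.png",np.hstack([a,b]))
E
```

```text
7.375 [0.66747946 0.09241061 0.05353605] 0.057489230785882306 64.1241180896759
162 45 (array([-139. ,   -1.5,    8.5]), array([ 0.003, -0.   , -0.   ]))
162 21.5 (array([-139. ,   -1.5,   32. ]), array([ 0.003, -0.   , -0.   ]))
```

View pics/d.png

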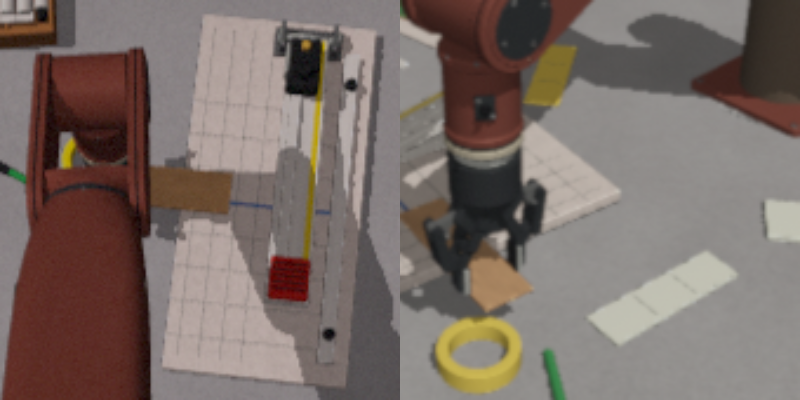

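The slip's free end sits at crop (232,192), level over the bed just above the blue line. I'll measure it from the top view.

```bash
python3 - <<'E'
from h import *
c=dict(np.load("pics/top1.npz"))
H=cv2.cvtColor(c["img"],cv2.COLOR_RGB2HSV)
q,ct=strip(c,"b",(246,120,300,165),.0625)
print(ct.min(0),ct.max(0),len(ct));print("y end",np.sort(q[:,1])[:12].round(1))
for lo in(145,160,175,190):
    k=(q[:,1]>lo-5)&(q[:,1]<lo+8);xs=q[k,0];print(lo,xs.min().round(1) if k.any() else 0,xs.max().round(1) if k.any() else 0)
D=c["range_z"];E0=c["extrinsics"]
for u,w in((273,141),(262,139),(250,137)):
    d=float(D[w,u]);print(u,w,(E0[:3,:3].T@(np.array([(u-c["cx"])/c["fx"]*d,(w-c["cy"])/c["fy"]*d,d])-E0[:3,3])).round(4))
E
```

```text
[246 131] [278 150] 94
y end [144.3 144.3 144.7 144.7 145.1 145.4 145.5 145.8 145.8 146.2 146.2 146.5]
145 -27.4 29.0
160 -28.1 31.1
175 -27.1 29.7
190 -28.1 28.0
273 141 [ 0.6483 -0.0487  0.0646]
262 139 [ 0.6571 -0.0124  0.0631]
250 137 [0.6665 0.0274 0.0601]
```

Call:
apply_moves(series=[-40,-1,6,0,0,0,200,-85,-1.5,8,0,0,0,200,-120,-1.5,8,0,0,0,200,-137,-1.5,8,0,0,0,200,-137,-1.5,8,0,0,0,200,-137,-1.5,18,0,0,0,200,-137,-1.5,25,0,0,0,200,-137,-1.5,30,0,0,0,200,-137,-1.5,31,0,0,0,200,-137,-1.5,31,0,0,0,200])

```text
t: 8.72
tcp_pos: [0.6458, -0.0425, 0.021]
orientation: [2.373, 2.059, 0.001]
ft_force: [0.2, 0.9, 2.4]
gripper_width: 0.0574
finger_force: 64.5
```

```bash
python3 - <<'E'
from rig import *
from h import *
o=get_obs();print(o["t"],o["tcp_pos"],tobl(o["tcp_pos"]*1000),o["ft_force"])
for y,z in((158.5,20.5),): print(y,z,go(o,bl(0,y),z,81.88))
E
```

```text
8.725 [ 0.64579669 -0.04248984  0.02100889] [ -0.92108182 164.35066467] [0.16128072 0.8709364  2.44974219]
158.5 20.5 (array([-5.9,  0.9,  0.5]), array([ 0., -0.,  0.]))
```

Touching the bed (2.4 N). Slide it in slowly and watch for the guide.

Call:
apply_moves(series=[-2,0.5,0,0,0,0,200,-4,1,0,0,0,0,200,-6,1,0,0,0,0,200,-6,1,0,0,0,0,200,-6,1,0,0,0,0,200])

```text
t: 9.35
tcp_pos: [0.6459, -0.0497, 0.021]
orientation: [2.373, 2.058, 0.0]
ft_force: [1.4, 0.0, 2.5]
gripper_width: 0.0577
finger_force: 64.6
```

Call:
apply_moves(series=[-1,0,0,0,0,0,200,-1.5,0,0,0,0,0,200,-1.5,0,0,0,0,0,200])

```text
t: 9.72
tcp_pos: [0.6456, -0.0504, 0.021]
orientation: [2.373, 2.058, 0.001]
ft_force: [0.9, 3.2, 4.5]
gripper_width: 0.0575
finger_force: 64.7
```

Contact with the guide: 3 N in y and the motion stalled. Release and back off.

Call:
apply_moves(series=[0,0,0,0,0,0,150,0,0,0,0,0,0,60,0,0,0,0,0,0,0,0,0,0,0,0,0,0,0,0,0,0,0,0,0,0,0,-20,0,0,0,0,20,0,-60,0,0,0,0,80,0,-130,0,0,0,0,130,0,-130,0,0,0,0,180,0,-130,0,0,0,0,180,0,-130,0,0,0,0,180,0,-130,0,0,0,0])

```text
t: 11.22
tcp_pos: [0.6709, 0.1274, 0.1517]
orientation: [2.372, 2.059, 0.0]
ft_force: [0.3, -0.5, -0.2]
gripper_width: 0.0855
finger_force: 0.0
```

```bash
python3 - <<'E'
from rig import *
from h import *
o=get_obs();print(o["t"],o["tcp_pos"],o["gripper_width"])
c=read_camera("top");np.savez("pics/top2.npz",**c)
q,ct=strip(c,"b",(240,120,305,170),.030)
print(ct.min(0),ct.max(0),len(ct),np.sort(q[:,1])[-6:].round(1))
for lo in(100,130,160,190):
    k=abs(q[:,1]-lo)<8
    if k.any(): print(lo,q[k,0].min().round(1),q[k,0].max().round(1))
a=np.array((500.,202.9))+57*np.array((np.cos(np.radians(-4.9)),np.sin(np.radians(-4.9))));print(a)
for z in(150,50,-1):print(go(o,a,z,-4.9))
cv2.imwrite("pics/e.png",cv2.resize(cv2.cvtColor(c["img"][60:230,180:350],cv2.COLOR_RGB2BGR),(560,560)))
E
```

```text
11.225 [0.67088123 0.12739926 0.15173059] 0.08548036654047236
[261 136] [296 155] 98 [197.4 197.6 197.8 198.  198.2 198.4]
100 -29.7 29.5
130 -29.4 29.9
160 -29.1 28.1
190 -29.5 28.5
[556.79168188 198.03123538]
(array([  53.9, -122.9,    1.6]), array([ 1.000e-03, -0.000e+00,  1.515e+00]))
(array([  53.9, -123. ,  101.6]), array([ 1.000e-03, -0.000e+00,  1.515e+00]))
(array([  54. , -123. ,  152.6]), array([ 1.000e-03, -0.000e+00,  1.515e+00]))
```

View pics/e.png

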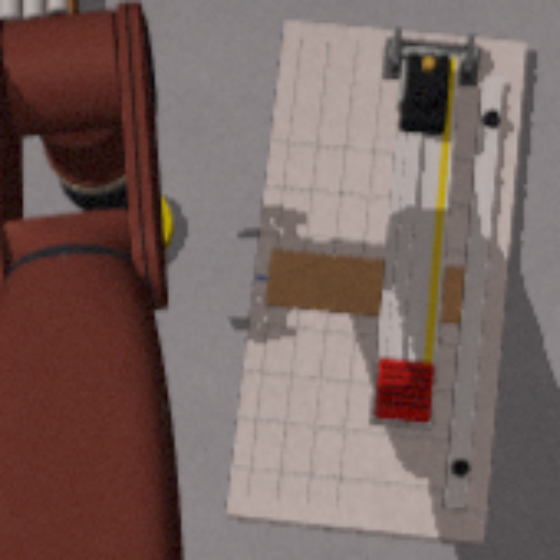

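The slip lies square on the blue line and reaches the guide (outer end at about y = 199 mm, x centred). Now the mat.

Call:
apply_moves(series=[10,-20,1,0,0,0.18,0,18,-40,1,0,0,0.36,0,25,-58,1,0,0,0.54,0,32,-74,1,0,0,0.72,0,38,-88,1,0,0,0.9,0,44,-102,1,0,0,1.08,0,49,-112,1,0,0,1.26,0,52,-120,1,0,0,1.42,0,54,-123,20,0,0,1.515,0,54,-123,60,0,0,1.515,0,54,-123,100,0,0,1.515,0,54,-123,125,0,0,1.515,0,54,-123,140,0,0,1.515,0,54,-123,140,0,0,1.515,0,54,-123,140,0,0,1.515,0,54,-123,140,0,0,1.515,0])

```text
t: 13.28
tcp_pos: [0.5579, 0.1984, 0.0123]
orientation: [-3.138, 0.135, -0.004]
ft_force: [0.2, -0.4, 0.3]
gripper_width: 0.0852
finger_force: 0.0
```

```bash
python3 - <<'E'
from rig import *
from h import *
o=get_obs();print(o["t"],o["tcp_pos"],o["qd"].round(3))
print(go(o,(556.8,198.0),-1,-4.9))
E
```

```text
13.275 [0.55792613 0.19841253 0.01233824] [ 0.001  0.002  0.006  0.003 -0.     0.   ]
(array([-1.1,  0.5, 13.3]), array([-0.001, -0.002, -0.001]))
```

Call:
apply_moves(series=[-1,0.5,8,0,0,0,0,-1,0.5,13,0,0,0,0,-1,0.5,13,0,0,0,60,-1,0.5,13,0,0,0,120,-1,0.5,13,0,0,0,200,-1,0.5,13,0,0,0,200,-1,0.5,13,0,0,0,200,-1,0.5,13,0,0,0,200])

```text
t: 14.28
tcp_pos: [0.5562, 0.198, -0.0018]
orientation: [-3.138, 0.135, -0.002]
ft_force: [0.3, 0.0, 3.4]
gripper_width: 0.0517
finger_force: 62.8
```

Call:
apply_moves(series=[0,0,-20,0,0,0,200,0,0,-50,0,0,0,200,0,0,-80,0,0,0,200,0,0,-110,0,0,0,200,0,0,-110,0,0,0,200,0,0,-110,0,0,0,200,0,0,-110,0,0,0,200])

```text
t: 15.15
tcp_pos: [0.5545, 0.1976, 0.1062]
orientation: [3.138, -0.135, -0.004]
ft_force: [-0.3, 0.2, -0.6]
gripper_width: 0.0514
finger_force: 62.5
```

```bash
python3 - <<'E'
from rig import *
from h import *
o=get_obs();print(o["t"],o["tcp_pos"],o["gripper_width"],o["finger_force"])
for y,z in((300,110),(300,60)): print(y,z,go(o,bl(0,y),z,81.88))
E
```

```text
15.15 [0.55445803 0.19755433 0.10619698] 0.05139172724647262 62.52399802207947
300 110 (array([120.1,  95.9,  -4.1]), array([-1.000e-03,  3.000e-03, -1.515e+00]))
300 60 (array([120.2,  95.9,  45.9]), array([-1.000e-03,  3.000e-03, -1.515e+00]))
```

Call:
apply_moves(series=[15,12,-2,0,0,-0.18,200,30,24,-4,0,0,-0.36,200,45,36,-4,0,0,-0.54,200,60,48,-4,0,0,-0.72,200,75,60,-4,0,0,-0.9,200,90,72,-4,0,0,-1.08,200,105,84,-4,0,0,-1.26,200,120,96,-4,0,0,-1.42,200,120,96,-4,0,0,-1.515,200,120,96,15,0,0,-1.515,200,120,96,40,0,0,-1.515,200,120,96,46,0,0,-1.515,200,120,96,46,0,0,-1.515,200,120,96,46,0,0,-1.515,200,120,96,46,0,0,-1.515,200])

```text
t: 17.02
tcp_pos: [0.6678, 0.092, 0.063]
orientation: [2.373, 2.057, 0.002]
ft_force: [0.3, -0.6, -1.1]
gripper_width: 0.0516
finger_force: 62.5
```

```bash
python3 - <<'E'
from rig import *
from h import *
o=get_obs();print(o["t"],o["tcp_pos"],tobl(1000*o["tcp_pos"]),o["gripper_width"],o["finger_force"])
for y,z in((163,60),(153,28)): print(y,z,go(o,bl(0,y),z,81.88))
c=read_camera("top");np.savez("pics/top3.npz",**c)
I=c["img"].astype(int);m=(I.min(2)>95)&(I[...,0]-I[...,2]<18)
print(I[139,244:300:4].tolist())
a=cv2.cvtColor(c["img"],cv2.COLOR_RGB2BGR)[100:180,230:340]
cv2.imwrite("pics/f.png",cv2.resize(a,None,fx=6,fy=6,interpolation=cv2.INTER_CUBIC))
E
```

```text
17.025 [0.66776446 0.0919593  0.06299337] [  1.83593698 300.5547458 ] 0.05159392927648023 62.54481911659241
163 60 (array([-137.6,   -1.8,    2.9]), array([ 0.002, -0.   , -0.   ]))
153 28 (array([-147.6,   -1.8,   34.9]), array([ 0.002, -0.   , -0.   ]))
[[116, 110, 103], [121, 116, 109], [122, 118, 109], [102, 99, 94], [120, 117, 109], [122, 118, 110], [119, 117, 109], [121, 118, 109], [102, 83, 73], [103, 73, 48], [98, 67, 44], [101, 74, 51], [105, 75, 53], [85, 62, 49]]
```

View pics/f.png

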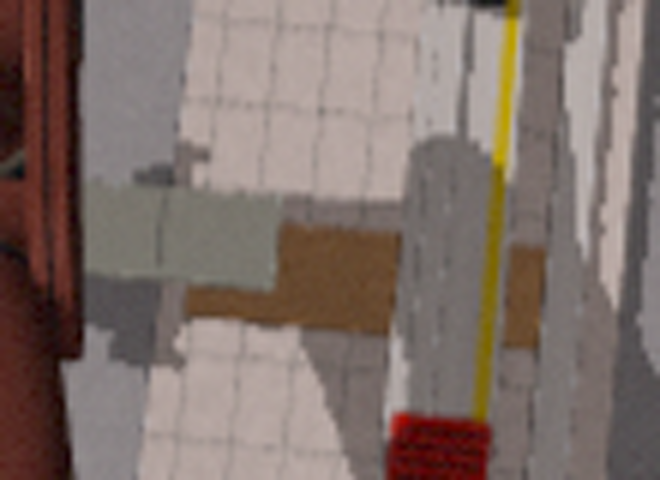

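```bash
python3 - <<'E'
from h import *
c=dict(np.load("pics/top3.npz"));
P=np.array([(280,200),(277,289),(85,183),(85,275)])/6+[230,100]-[.42,.42]
for p in ray(c,P,.071): print(tobl(p*1000).round(1))
E
```

```text
[ 29.3 150.7]
[-21.7 146.9]
[ 28.  259.1]
[-24.7 252.8]
```

Call:
apply_moves(series=[-40,-2,6,0,0,0,200,-85,-3,12,0,0,0,200,-120,-3,13,0,0,0,200,-138,-3,13,0,0,0,200,-141,-3,13,0,0,0,200,-141,-3,21,0,0,0,200,-141,-3,28,0,0,0,200,-141,-3,32,0,0,0,200,-141,-3,33.5,0,0,0,200,-141,-3,33.5,0,0,0,200,-141,-3,33.5,0,0,0,200])

```text
t: 18.45
tcp_pos: [0.6442, -0.0473, 0.0283]
orientation: [2.373, 2.058, 0.0]
ft_force: [-0.6, -0.4, -0.1]
gripper_width: 0.0517
finger_force: 62.6
```

```bash
python3 - <<'E'
from rig import *
from h import *
o=get_obs();print(o["t"],o["tcp_pos"],tobl(1000*o["tcp_pos"]),o["ft_force"])
E
```

```text
18.45 [ 0.64418774 -0.04730761  0.0283489 ] [ -1.83340442 159.35393293] [-0.55180597 -0.44200522 -0.13892008]
```

Call:
apply_moves(series=[-2,0,0,0,0,0,200,-4,0,0,0,0,0,200,-6,0,0,0,0,0,200,-7,0,0,0,0,0,200,-7,0,0,0,0,0,200])

```text
t: 19.08
tcp_pos: [0.643, -0.0544, 0.0283]
orientation: [2.374, 2.058, -0.0]
ft_force: [-0.2, -0.6, -0.2]
gripper_width: 0.0518
finger_force: 62.6
```

Call:
apply_moves(series=[0,0,0.5,0,0,0,200,0,0,0.8,0,0,0,200,-1,0,0.8,0,0,0,200,-1,0,0.8,0,0,0,200])

```text
t: 19.58
tcp_pos: [0.6433, -0.0548, 0.0282]
orientation: [2.373, 2.058, 0.001]
ft_force: [-2.4, 2.1, 5.1]
gripper_width: 0.0515
finger_force: 63.2
```

Contact with both slip and guide. Release.

Call:
apply_moves(series=[0,0,-0.5,0,0,0,150,0,0,-0.5,0,0,0,60,0,0,-0.5,0,0,0,0,0,0,-0.5,0,0,0,0,0,0,-0.5,0,0,0,0,0,0,-20,0,0,0,0,20,0,-60,0,0,0,0,80,0,-130,0,0,0,0,130,0,-170,0,0,0,0,180,0,-190,0,0,0,0,180,0,-190,0,0,0,0,180,0,-190,0,0,0,0,180,0,-190,0,0,0,0])

```text
t: 21.2
tcp_pos: [0.6676, 0.1215, 0.2161]
orientation: [-2.374, -2.057, 0.004]
ft_force: [-0.1, -0.2, -0.2]
gripper_width: 0.0854
finger_force: 0.0
```

```bash
python3 - <<'E'
from rig import *
from h import *
o=get_obs();print(o["t"],o["tcp_pos"],tobl(1000*o["tcp_pos"]))
c=read_camera("top");np.savez("pics/top4.npz",**c)
g=bl(255-400*np.cos(.22)+23*np.sin(.22),55);print("grip",g)
for z in(220,190): print(go(o,g,z,81.88), go(o,g,z,-8.12))
cv2.imwrite("pics/g.png",cv2.resize(cv2.cvtColor(c["img"],cv2.COLOR_RGB2BGR)[110:180,240:330],None,fx=8,fy=8,interpolation=cv2.INTER_CUBIC))
E
```

```text
21.2 [0.66761006 0.12151412 0.21613924] [ -2.49143852 329.7914502 ]
grip [ 502.23014103 -132.46423007]
(array([-275. , -127.5,   -3.3]), array([-0.002,  0.001, -0.001])) (array([-275. , -127.5,   -3.3]), array([-1.00e-03,  3.00e-03,  1.57e+00]))
(array([-274.9, -127.5,   26.7]), array([-0.002,  0.001, -0.001])) (array([-274.9, -127.5,   26.7]), array([-1.00e-03,  3.00e-03,  1.57e+00]))
```

View pics/g.png

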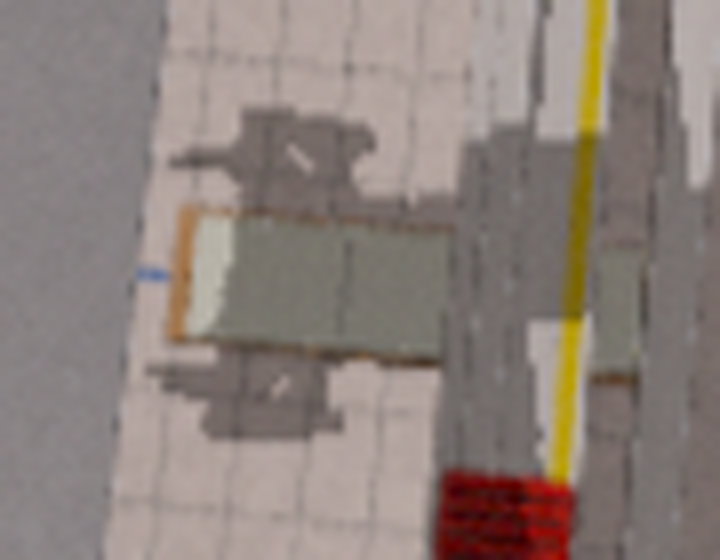

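Mat lies on the slip, square, with a narrow brown border (mat's outer end at crop x≈195, slip's at x≈175). I'll compute both ends.

```bash
python3 - <<'E'
from h import *
c=dict(np.load("pics/top4.npz"))
f=lambda L:np.array(L)/8+[240,110]-[.44,.44]
print("slip end",[tobl(p*1000).round(1) for p in ray(c,f([(183,207),(168,340)]),.030)])
print("mat end",[tobl(p*1000).round(1) for p in ray(c,f([(201,213),(188,336)]),.036)])
print("mat sides up/low",[tobl(p*1000).round(1) for p in ray(c,f([(240,214),(440,231),(240,343),(430,357),(620,248),(610,375)]),.036)])
E
```

```text
slip end [array([ 29.2, 197.5]), array([-29.8, 197.3])]
mat end [array([ 25.4, 189.3]), array([-28.9, 188.8])]
mat sides up/low [array([ 26.7, 172.8]), array([28., 88.]), array([-29.7, 166.7]), array([-27.4,  86.7]), array([28.3, 11.9]), array([-27.3,  11.2])]
```

The mat's end is at y = 189-191 and the slip's at 197-200, both square and within limits. Now shut the fingers and go above the red grip.

Call:
apply_moves(series=[-50,-23,0,0,0,0,255,-100,-46,0,0,0,0,255,-150,-70,0,0,0,0,255,-200,-93,0,0,0,0,255,-250,-116,0,0,0,0,255,-275,-127.5,0,0,0,0,255,-275,-127.5,0,0,0,0,255,-275,-127.5,25,0,0,0,255,-275,-127.5,45,0,0,0,255,-275,-127.5,45,0,0,0,255,-275,-127.5,45,0,0,0,255,-275,-127.5,45,0,0,0,255])

```text
t: 22.75
tcp_pos: [0.504, -0.1313, 0.1735]
orientation: [2.372, 2.057, 0.001]
ft_force: [0.5, -0.3, 0.1]
gripper_width: 0.0002
finger_force: 0.0
```

```bash
python3 - <<'E'
from rig import *
from h import *
o=get_obs();print(o["t"],o["tcp_pos"],o["gripper_width"],tobl(1000*o["tcp_pos"]),o["ft_force"])
print(go(o,bl(-130,55),155,81.88))
c=read_camera("scene");cv2.imwrite("pics/k.png",cv2.resize(cv2.cvtColor(c["img"],cv2.COLOR_RGB2BGR)[100:250,120:320],None,fx=3,fy=3,interpolation=cv2.INTER_CUBIC))
E
```

```text
22.75 [ 0.5039862  -0.13132424  0.17354929] 0.0002193836114025791 [-128.76226512   56.37659666] [ 0.52048986 -0.30288032  0.14179913]
(array([-1.4, -1.3, 18.5]), array([ 0.002,  0.   , -0.   ]))
```

View pics/k.png

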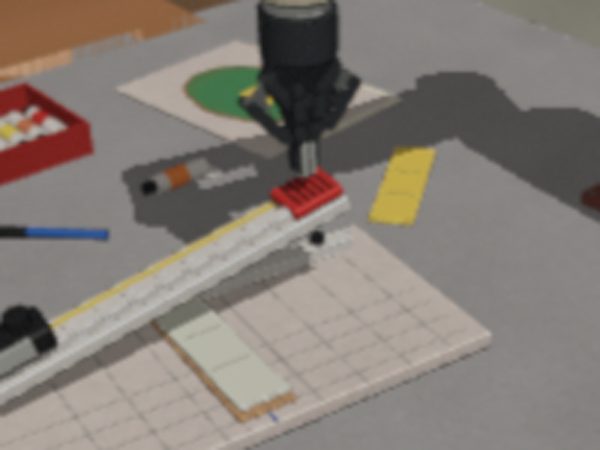

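Shut fingertips sit just over the red grip (crop (305,170)). The two boards lie under the rail. Press down along the arc, stopping a few mm short.

Call:
apply_moves(series=[-1.5,-1,12,0,0,0,255,-1.5,-1.5,20,0,0,0,255,-1.5,-3,28,0,0,0,255,-1.5,-5,36,0,0,0,255,-1.5,-7,44,0,0,0,255,-1.5,-8.5,52,0,0,0,255,-1.5,-10,60,0,0,0,255,-1.5,-11.5,68,0,0,0,255,-1.5,-13,76,0,0,0,255,-1.5,-14,84,0,0,0,255,-1.5,-15,91,0,0,0,255,-1.5,-15.5,96,0,0,0,255,-1.5,-15.5,99,0,0,0,255,-1.5,-15.5,99,0,0,0,255,-1.5,-15.5,99,0,0,0,255])

```text
t: 24.68
tcp_pos: [0.4877, -0.1306, 0.0737]
orientation: [2.373, 2.058, -0.0]
ft_force: [2.4, -0.4, 3.9]
gripper_width: -0.0001
finger_force: 2.2
```

Free-moving at about 4 N, 6 mm above level. Ease on in small steps.

Call:
apply_moves(series=[0,0,2,0,0,0,255,0,0,4,0,0,0,255,0,0,5,0,0,0,255,0,0,6,0,0,0,255,0,0,6,0,0,0,255,0,0,6,0,0,0,255])

```text
t: 25.42
tcp_pos: [0.4875, -0.1306, 0.068]
orientation: [-2.373, -2.058, 0.001]
ft_force: [-2.0, 0.4, 10.6]
gripper_width: -0.0001
finger_force: 5.2
```

Call:
apply_moves(series=[0,0,0.4,0,0,0,255,0,0,0.8,0,0,0,255,0,0,0.8,0,0,0,255,0,0,0.8,0,0,0,255,0,0,0.8,0,0,0,255])

```text
t: 26.05
tcp_pos: [0.4875, -0.1306, 0.068]
orientation: [-2.373, -2.058, 0.001]
ft_force: [-5.4, 1.6, 16.5]
gripper_width: -0.0002
finger_force: 8.4
```

Call:
apply_moves(series=[0,0,0,0,0,0,255,0,0,0,0,0,0,255,0,0,0,0,0,0,255,0,0,0,0,0,0,255])

```text
t: 26.55
tcp_pos: [0.4875, -0.1306, 0.068]
orientation: [-2.373, -2.058, 0.001]
ft_force: [-5.1, 0.7, 16.5]
gripper_width: -0.0006
finger_force: 8.4
```

```bash
python3 - <<'E'
from rig import *
from h import *
o=get_obs();print(o["t"],o["tcp_pos"],o["ft_force"])
c=read_camera("scene");cv2.imwrite("pics/l.png",cv2.resize(cv2.cvtColor(c["img"],cv2.COLOR_RGB2BGR)[130:280,120:320],None,fx=3,fy=3,interpolation=cv2.INTER_CUBIC))
if 11<np.linalg.norm(o["ft_force"])<20: print(job_done())
E
```

```text
26.55 [ 0.48751863 -0.13056777  0.06797389] [-5.0740758   0.68857279 16.54261888]
the job is handed in; nothing more can be done
None
```

The job is handed in: the slip and mat were laid along the blue line up against the guide, and the arm is still holding the red grip down with about 16.5 N, its top about 44 mm over the bed; the boards were last checked by camera before the press, and no verdict came back.

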